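Clamp a tree-ring bar in the cam-locked sample holder

TASK

Take the long wood bar with the bark end out of the rack and load it on edge in the sample holder for the microscope: bark end tucked under the nose of the end stop, the bar flat on its seat and dropped in behind the heel step. With the bar lying there, turn the black wing knob clockwise until the roller drops into the notch of the cam and the sprung jaw grips the bar upright, then let go. Leave everything else on the bench where it is.

Things in the scene. Friction and masses are not known exactly. Their poses are not given: they have to be found in the camera images.
- bar_mid (a point): Centre of the sawn wood bar to be loaded: 150 mm long (own x), 14 mm thick (own y), 60 mm tall (own z), pale wood with year-ring lines, dark bark on its -x end; 60 to 120 g. It starts standing on edge in one of the two rack slots (either one), bark end towards the robot, its underside 8 mm above the table.
- bar_bark (a point): Centre of the bark end face of that bar, 75 mm from the bar's centre along its own -x.
- offcut_mid (a point): Centre of the other bar in the rack, no bark, only 100 mm long, 14 mm thick, 60 mm tall. Leave it there.
- rack: Plywood rack fixed to the table, 170 mm (own x) by 156 mm, origin at the centre of its underside. Two slots along x at own y = -35 and +35 mm, each 17 mm wide, floor 8 mm and rims 28 mm above the table, one bar in each.
- holder: Sample holder fixed to the table, nose end towards the robot. Aluminium base plate 20 mm thick, own x -100..100, y -40..172 mm. Origin at table level under the centre of the clamped bar, whose centre then is at (-3..+5, 0, 50) mm; own x runs along the bar slot, from the nose (-x) to the heel step (+x), z up.
- seat (a point): Middle of the bar's seat (base plate top, 20 mm above the table), holder axes. Fixed jaw: face at y = -7 mm, x -50..70, top 40 mm above the table. Sprung jaw facing it: same length, top 41 mm, face at y = +13 mm when open; it pushes the bar against the fixed jaw. Slot 20 mm wide when open.
- nose (a point): Lower edge of the end stop's nose, at holder (-64, 3.5, 84) mm. The stop's face below it is at x = -78, its top 94 mm up. Two cheeks beside the bar, x -78..-57, up to 84 mm, inner faces at y = -7 and +14. The nose reaches 14 mm over the seated bar's end, 4 mm above it: slide the bar in under it at a slant, bark end low, tilted about 0.3 rad, then lower the other end.
- heel (a point): Top inner edge of the heel step, at holder (80, 3.5, 28) mm: a step 8 mm above the seat, 14 mm long, 34 mm wide. Stop face to heel step is 158 mm, 8 mm more than the bar; nose edge to heel step only 144 mm, so a level bar cannot be lowered in.
- knob_grip (a point): Centre of the black wing grip of the cam knob, on its vertical axis, 68 mm above the table at holder (0, 76) mm. Wing 64 mm long (own x, turns with the knob), 16 mm thick (own y), from 42 to 86 mm above the table, above a round hub of radius 17 mm. Own z up.
- cam (a joint): Angle of the cam knob, rad, growing clockwise seen from above; the wing stands at 0.7 minus this from the holder's x. Starts 0 to 0.4 with the jaw held open by the round lobe. The notch reaches the roller at 1.05, the jaw is down by about 1.25, 1.45 is mid notch, the notch wall stops it at about 1.7. Stays where left; the roller falling in drives it on. Turning takes about 0.3 N m.
- jaw (a joint): Travel of the sprung jaw with its yoke and roller, m: 0 to 0.0015 open on the cam's lobe, 0.007 closed on the bar, about 0.011 if the slot is empty. Spring about 13 N.
- dish: Clear shallow round dish, 90 mm across, loose bystander.
- sander: Cork sanding block 110 x 64 x 34 mm, loose bystander.
- tub: Blue lidded tub, 98 mm across, 106 mm tall, loose bystander.
- disc: Sawn wood disc with bark rim, 153 mm across, 24 mm thick, loose bystander.
- dustbrush: Brush 200 mm long, loose bystander.
- mouse: Computer mouse 105 mm long, loose bystander.
- loupe: Hand magnifier 160 mm long, loose bystander.
Things that resemble listed ones, but are neither listed nor needed, are in the scene too. Leave any blue or orange look-alike of the part that bears bar_mid alone.

How it is judged:
On the way, in this order (a step that is already met when the one before it is completed fails the run):
1. the bar is down flat on the seat, bark end under the nose, behind the heel step, with the jaw still open (x of bar_mid in the frame of holder between -0.0045 and 0.0065 m and z of bar_mid in the frame of holder below 0.0525 m and y of bar_mid in the frame of holder between -0.006 and 0.013 m and x of bar_bark in the frame of holder below -0.068 m and value of joint jaw below 0.003 m), for 0.2 s.
2. the roller has dropped into the notch and the sprung jaw bears on the bar (value of joint jaw above 0.0055 m and value of joint cam above 1.1 rad and contact force between jaw and bar above 5 N), for 0.2 s.
At the end, for the whole second after the job is handed in: Bar on its seat in the holder: centre -4.5 to 6.5 mm along, within 3 mm across, 2.5 mm in height of its clamped place, bark end under the nose, upright within 0.06 rad, at rest; knob past 1.1 rad, jaw travel 5.5 to 8.5 mm, jaw pressing the bar with over 5 N (all of step 2 and x of bar_mid in the frame of holder between -0.0045 and 0.0065 m and y of bar_mid in the frame of holder between -0.003 and 0.003 m and z of bar_mid in the frame of holder below 0.0525 m and x of bar_bark in the frame of holder below -0.068 m and angle between bar_mid's own z axis and vertical below 0.06 rad and value of joint jaw below 0.0085 m and linear speed of bar below 0.01 m/s); the robot touches nothing.
It fails at once if the offcut is shifted or lifted (over 20 mm) (distance of offcut_mid from where it was at the start of the episode above 0.02 m).
It fails at once if a bystander is shoved aside (over 30 mm) (distance of any of dish, sander, tub, disc, dustbrush, mouse, loupe from where it was at the start of the episode above 0.03 m).
It also fails if it takes over 54 s, if anything falls off the work surface, if the arm or the gripper's body presses on something with over 40 N, if the wrist force passes 120 N, or if a joint passes its speed limit or range.

ROBOT

A 7-joint arm with a two-finger parallel gripper is mounted at the origin on the work surface. World frame = base frame: x ahead of the robot, y to its left, z up, the work surface at z = 0. Lengths are in m, angles in rad, forces in N, time in s.
With the tool pointing down it reaches from about 0.35 to 0.9 m from the base axis. Payload 19.9 kg.
Tool frame: the origin (TCP) lies between the finger pads; the fingertips stand 19 mm ahead of it and the grasp point (between the pads) is the TCP; z points along the fingers, y is the direction in which the jaws open and shut (so a half turn about z gives the same grasp; the last joint's range is limited). The gripper opens to 94 mm and grips with 3 to 60 N. Pads are 16 mm wide; open, the fingers measure 119 mm over their backs; the gripper's body (75 mm by 177 mm) begins 78 mm behind the grasp point.
Start: joints at [1.113, 0.417, -0.01, 1.614, 0.005, 1.111, -0.053], TCP at [0.252, -0.572, 0.224] pointing down, gripper open.
Joint ranges: [-2.81, 2.81], [-0.39, 2.02], [-1.27, 1.25], [0.06, 2.57], [-1.19, 4.33], [0.19, 2], [-2.82, 2.82]. Speed limits (rad/s): [1.89, 1.89, 2.39, 2.39, 3.01, 3.01, 3.01].

INTERFACE

Orientations are given as a 3x3 rotation matrix whose columns are the frame's x, y, z axes.
In Python, from rig import robot gives the robot as it stands. Calls block until the motion is done:
- robot.move_ptp(position, orientation): joint-space move of the TCP to a pose.
- robot.move_linear(position, velocity=0.15, frame=None, threshold=None): straight line of the TCP; frame=None keeps the orientation; velocity is the mean speed in m/s. With threshold (N) it stops when the force on the tool has changed by that much, and returns True; else False.
- robot.goto_joints(angles): joint-space move.
- robot.gripper_to(opening): finger opening in m; the grip force is fixed at half the most; returns when the fingers have stopped.
- robot.pause(seconds).
- robot.ik(position, orientation): joint angles nearest the present ones, or None.
- robot.get_state(): the state.
- robot.grab_frame(name): name is "scene" or "side" or "wrist"; returns the picture (420x560x3 uint8, red, green, blue); there is no depth.
- robot.camera_info(name): a dict with "fx", "fy", "cx", "cy" (pixels), "dist" ([k1, k2, p1, p2, k3] as OpenCV has them; the pictures are not rectified), "rvec" (rotation vector, rad) and "tvec" (3), from world to camera coordinates, as OpenCV has them. Camera axes: x right, y down, z forward; pixel columns grow to the right and rows downward; lengths in m; the calibration is good to about 2 mm. A picture is of the moment at which its call begins: read the wrist's pose just before it. camera_info takes no time and is no camera call; for the wrist camera it gives the pose at the moment of the call.
A pose or a line that the arm cannot do raises robot.PlanningError and nothing moves.
- robot.sign_off(): hands the job in, once; it reports no verdict.
The state is a dict: "time": time; "qpos": joint angles; "joint_vel": joint speeds; "effort": joint torques, N m; "ee_pos": TCP position; "tool_rot": TCP orientation; "force": force on the tool from outside, world axes, zero at the start; "moment": the same for the moment, N m; "opening": finger opening in m.
Only numpy, scipy, OpenCV 4.12 (cv2) and the standard library are available. Lean on these libraries where they do the work, as an engineer would, in place of code of your own. Each camera call takes 0.05 s, during which the arm holds its last target.

## Working session

There is one attempt and no reset: what is moved stays moved. The work goes in short steps, each a Python script; the robot and the scene stay as the last script left them, time stands still between calls to the robot, and variables do not carry over. Pictures are saved under pics/ and viewed, and the job is handed in when it is done.

```bash
ls; mkdir -p pics
python3 - <<'E'
from rig import robot
import cv2
for n in ["scene","side","wrist"]:
    im=robot.grab_frame(n); cv2.imwrite(f"pics/{n}0.png",im[:,:,::-1])
    print(n,robot.camera_info(n))
print(robot.get_state())
E
```

```text
pics
scene {'fx': 391.1636730660783, 'fy': 391.1636730660783, 'cx': 274.20443165972915, 'cy': 210.56754961013624, 'dist': array([-0.03160985,  0.        ,  0.        ,  0.        ,  0.        ]), 'rvec': array([ 1.29450124,  2.36324789, -0.85488536]), 'tvec': array([ 0.32165615, -0.28855135,  1.69711152])}
side {'fx': 462.23125994497144, 'fy': 462.23125994497144, 'cx': 276.5665278704134, 'cy': 208.1810063631973, 'dist': array([-0.04453644,  0.        ,  0.        ,  0.        ,  0.        ]), 'rvec': array([2.26799273, 0.00656952, 0.00637196]), 'tvec': array([-0.54499653,  0.03084089,  1.37765469])}
wrist {'fx': 359.59070289450347, 'fy': 359.59070289450347, 'cx': 277.75665506275664, 'cy': 211.6962710341392, 'dist': array([-0.09761338,  0.        ,  0.        ,  0.        ,  0.        ]), 'rvec': array([-2.42754026,  1.58150715,  0.22674504]), 'tvec': array([-0.62444114, -0.02881661,  0.39168664])}
{'time': 0.15, 'qpos': array([ 1.11346888,  0.4178481 , -0.0102816 ,  1.61399255,  0.00469042,
        1.11070628, -0.05298325]), 'joint_vel': array([-0.00103468, -0.00212845,  0.00035501, -0.00137877, -0.00034885,
        0.00016458, -0.00029462]), 'effort': array([ 8.64564608e-04, -8.51529050e+01,  6.39085304e-01, -4.26136816e+01,
       -4.88847645e-02,  1.71219738e-02,  1.36479607e-04]), 'ee_pos': array([ 0.25234832, -0.57151184,  0.22398029]), 'tool_rot': array([[ 9.14782208e-01,  4.03947166e-01, -4.45852644e-04],
       [ 4.03947405e-01, -9.14781847e-01,  8.17058400e-04],
       [-7.78094803e-05, -9.27531505e-04, -9.99999567e-01]]), 'force': array([ 0.07068035,  0.98385484, -0.07673636]), 'moment': array([-0.01440949, -0.02036245,  0.02784229]), 'opening': 0.09393025876133422}
```

View pics/scene0.png

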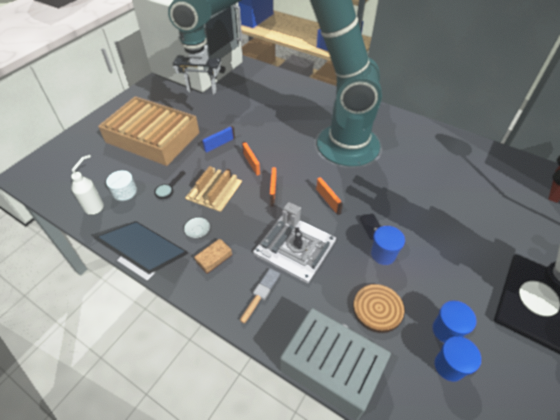

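View pics/side0.png

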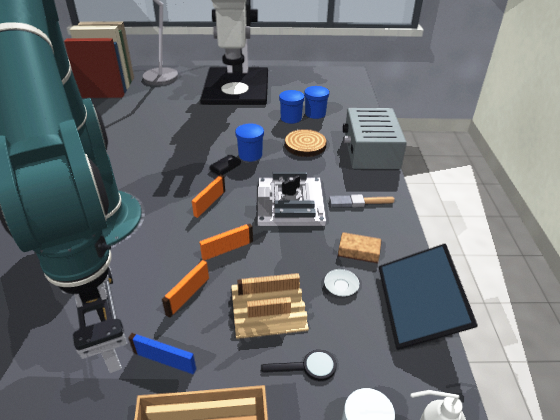

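View pics/wrist0.png

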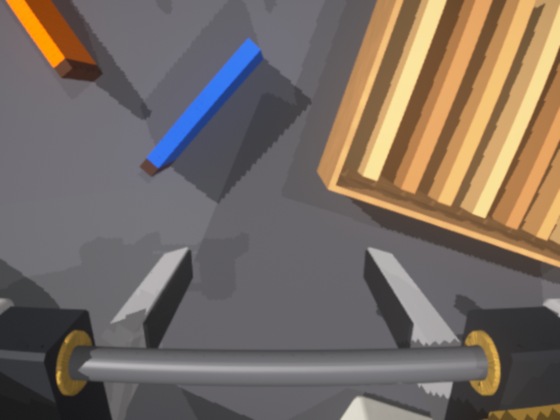

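Candidates for the bar, in side-image pixels:
- two bars in the small rack, at (268,284) (longer, dark end) and (269,308) (shorter)
- blue look-alike at (163,353)
- orange look-alikes at (186,288), (226,242) and (208,197)
- the slats in the wooden box, at (200,410)

I choose (268,284), and will check it in a crop and with the wrist camera.

```bash
cat > h.py <<'E'
import numpy as np, cv2
from rig import robot
def cam(n):
    i=robot.camera_info(n); K=np.array([[i['fx'],0,i['cx']],[0,i['fy'],i['cy']],[0,0,1]]);return K,i['dist'],i['rvec'],i['tvec']
def back(c,pts,z):
    K,d,r,t=c; R=cv2.Rodrigues(r)[0]; C=-R.T@t
    u=cv2.undistortPoints(np.array(pts,float).reshape(-1,1,2),K,d).reshape(-1,2)
    D=np.c_[u,np.ones(len(u))]@R
    z=np.broadcast_to(z,len(u))
    return C+D*((z-C[2])/D[:,2])[:,None]
def proj(c,P):
    K,d,r,t=c
    return cv2.projectPoints(np.array(P,float).reshape(-1,3),r,t,K,d)[0].reshape(-1,2)
def crop(im,x0,x1,y0,y1,s,name):
    cv2.imwrite(name,cv2.resize(im[y0:y1,x0:x1],None,fx=s,fy=s,interpolation=cv2.INTER_CUBIC)[:,:,::-1])
def down(yaw): # tool x at angle yaw
    c,s=np.cos(yaw),np.sin(yaw); return np.array([[c,s,0],[s,-c,0],[0,0,-1.]])
E
python3 - <<'E'
from h import *
np.set_printoptions(precision=3,suppress=True)
c=cam("side")
print(back(c,[(240,284),(300,281),(270,308)],0.068))
print("holder",back(c,[(259,224),(326,222),(324,178),(259,179)],0.02))
print("by",back(c,[(341,284),(318,364),(360,246),(250,152),(305,141),(362,201),(225,165)],0.02))
print("oth",back(c,[(163,353),(186,288),(226,242),(208,197)],0.03))
s=robot.get_state(); K,d,r,t=cam("wrist");R=cv2.Rodrigues(r)[0]
print("cam in tool",s['tool_rot'].T@(-R.T@t-s['ee_pos'])); print(s['tool_rot'].T@R.T)
im=cv2.imread("pics/side0.png")[:,:,::-1]
crop(im,220,340,160,345,3.2,"pics/c1.png")
E
```

```text
[[ 0.458 -0.309  0.068]
 [ 0.601 -0.299  0.068]
 [ 0.531 -0.379  0.068]]
holder [[ 0.494 -0.042  0.02 ]
 [ 0.689 -0.031  0.02 ]
 [ 0.699  0.185  0.02 ]
 [ 0.487  0.177  0.02 ]]
by [[ 0.708 -0.266  0.02 ]
 [ 0.635 -0.491  0.02 ]
 [ 0.774 -0.129  0.02 ]
 [ 0.451  0.337  0.02 ]
 [ 0.647  0.412  0.02 ]
 [ 0.807  0.067  0.02 ]
 [ 0.37   0.256  0.02 ]]
oth [[ 0.3   -0.474  0.03 ]
 [ 0.322 -0.291  0.03 ]
 [ 0.407 -0.127  0.03 ]
 [ 0.335  0.069  0.03 ]]
cam in tool [ 0.081  0.    -0.159]
[[-0.    -0.96  -0.279]
 [ 1.     0.    -0.001]
 [ 0.001 -0.279  0.96 ]]
```

View pics/c1.png

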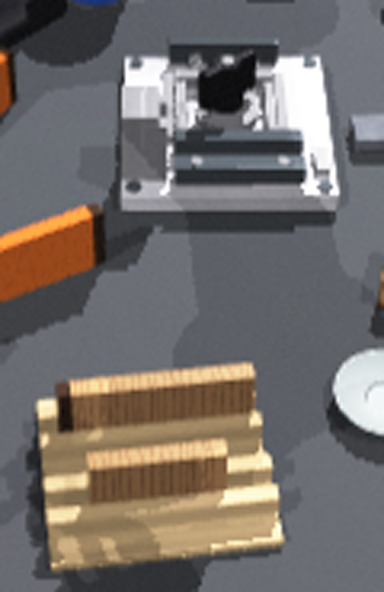

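The crop confirms it: the bar at side (268,284) has a dark bark end on the robot side (crop 65,405) and is about 145 mm long by my measure. The other rack bar, at (269,308), is shorter and has no bark. Next: close wrist views of the rack and the holder.

Run:
```python
from h import *
import json
np.set_printoptions(precision=4,suppress=True)
for n,p in [("rack",(0.50,-0.335,0.32)),("hold",(0.555,0.045,0.32))]:
    robot.move_ptp(p,down(0.05)); robot.pause(0.2)
    c=cam("wrist"); im=robot.grab_frame("wrist"); cv2.imwrite(f"pics/w_{n}.png",cv2.resize(im,None,fx=1.4,fy=1.4,interpolation=cv2.INTER_CUBIC)[:,:,::-1])
    json.dump([x.tolist() for x in c],open(n+".json","w"))
    s=robot.get_state(); print(s['time'],s['ee_pos'],s['qpos'])
```

```text
1.7333 [ 0.4995 -0.3357  0.3198] [ 0.6025  0.3068 -0.0795  1.5512  0.0251  1.285  -1.0022]
3.4167 [0.5551 0.0443 0.32  ] [ 0.1202  0.2327 -0.305   1.6554  0.0728  1.2646 -1.7209]
```

View pics/w_rack.png

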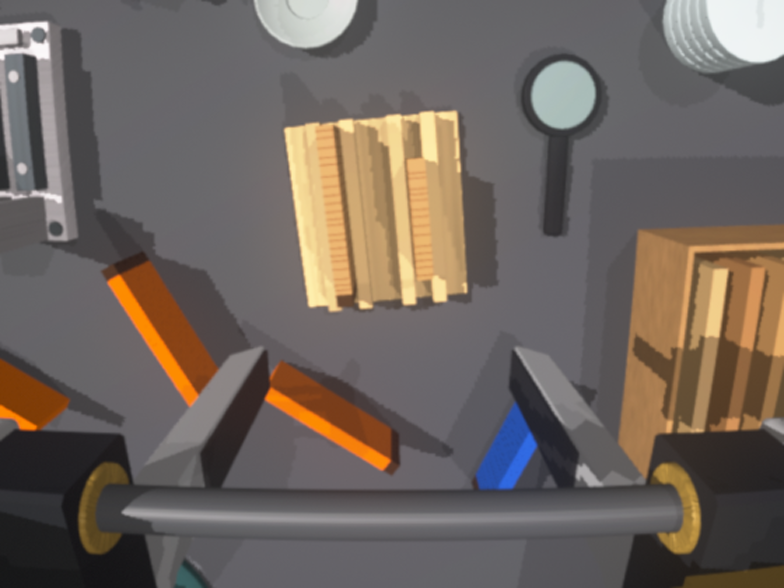

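View pics/w_hold.png

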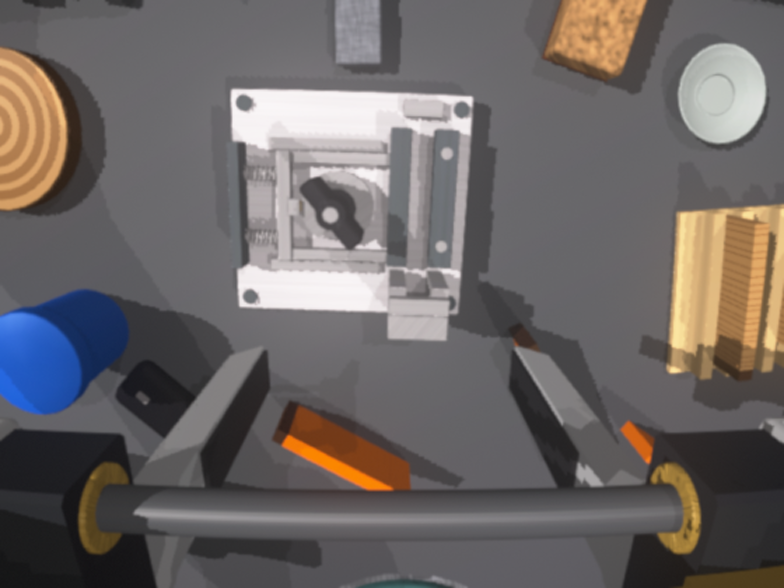

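The rack view shows the bar in the left slot from (327,125) to (343,300) with dark bark at the bottom, and the offcut at about (420,220). The holder view shows the nose at the bottom (420,300), the heel at the top (424,105), the fixed jaw on the right (445,200), the sprung jaw at (400,195), and the wing from (312,188) to (353,240). I'll zoom in to fit both precisely.

Run:
```python
from h import *
a=cv2.imread("pics/w_rack.png"); a=cv2.resize(a,(560,420),interpolation=cv2.INTER_AREA)
b=cv2.imread("pics/w_hold.png"); b=cv2.resize(b,(560,420),interpolation=cv2.INTER_AREA)
crop(a[:,:,::-1],195,345,70,230,3.7,"pics/zr.png")
crop(b[:,:,::-1],155,355,55,250,3,"pics/zh.png")
```

```text
(no output)
```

View pics/zr.png

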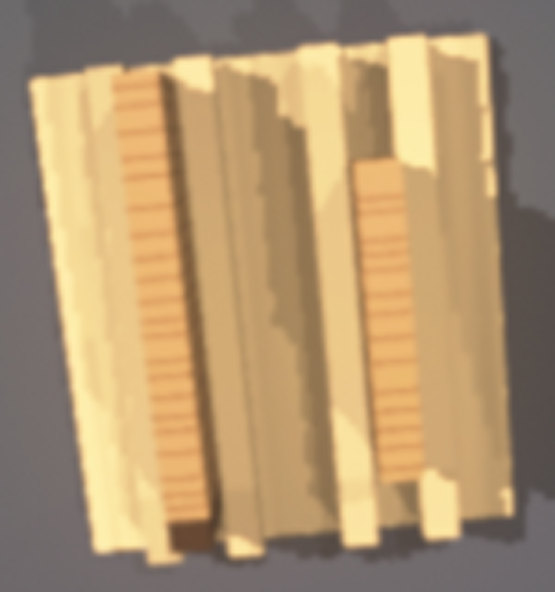

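View pics/zh.png

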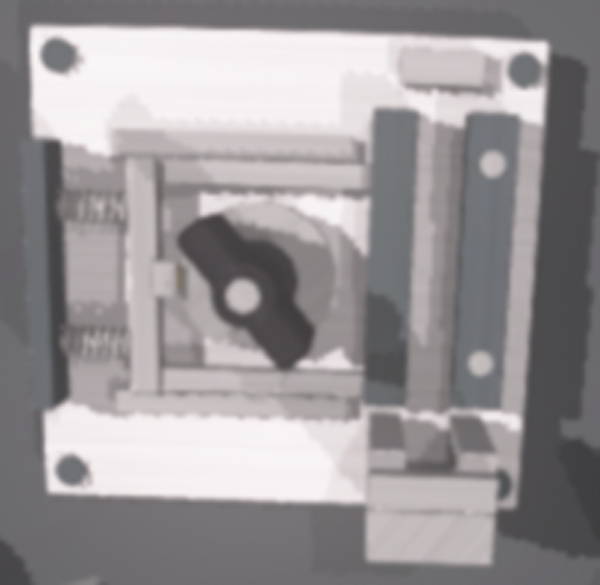

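```bash
cat > fit.py <<'E'
from h import *
import json
from scipy.optimize import least_squares
np.set_printoptions(precision=4,suppress=True)
def load(n): return [np.array(x) for x in json.load(open(n+".json"))]
def T(p,L):
    c,s=np.cos(p[2]),np.sin(p[2]); L=np.asarray(L,float)/1000
    return np.c_[p[0]+c*L[:,0]-s*L[:,1],p[1]+s*L[:,0]+c*L[:,1],L[:,2]]
def fit(c,L,uv,p0):
    f=lambda p:(proj(c,T(p,L))-uv).ravel()
    r=least_squares(f,p0,loss='soft_l1'); return r.x,r.fun.reshape(-1,2)
if __name__=="__main__":
    ch=load("hold"); off=np.array([155,55.]);
    px=[(28,27),(549,42),(515,507),(46,492),(467,115),(455,408),(419,110),(406,408)]
    L=[(100,172,20),(100,-40,20),(-100,-40,20),(-100,172,20),(70,-7,40),(-50,-7,40),(70,13,41),(-50,13,41)]
    uv=(np.array(px)+.5)/3-.5+off
    h,r=fit(ch,L,uv,[.59,0,.05]); print("holder",h);print(r)
    print("base only",fit(ch,L[:4],uv[:4],h)[0], "jaw only",fit(ch,L[4:],uv[4:],h)[0])
    print("knob px->world", back(ch,[((242.5)/3-.5+155,(296.5)/3-.5+55)],0.086), T(h,[(0,76,86)]))
    w=back(ch,(np.array([(200,229),(297,353)])+.5)/3-.5+off,0.086); d=w[0]-w[1]; print("wing",np.arctan2(d[1],d[0])-h[2],np.linalg.norm(d))
    cr=load("rack"); off2=np.array([195,70.])
    pxb=[(114,74),(162,72),(213,550),(172,553)]
    Lb=[(75,7,68),(75,-7,68),(-75,-7,68),(-75,7,68)]
    uvb=(np.array(pxb)+.5)/3.7-.5+off2
    b,rb=fit(cr,Lb,uvb,[.53,-.304,.05]); print("bar",b);print(rb)
    w=back(cr,uvb,.068); print(w, np.linalg.norm((w[0]+w[1]-w[2]-w[3])/2))
    # from side
    cs=cam("side")
    ss=cv2.imread("pics/side0.png"); 
    def draw(im,c,P,col): 
        for q in proj(c,P): cv2.drawMarker(im,tuple(int(round(v)) for v in q*3+1),col,cv2.MARKER_CROSS,9,1)
    big=cv2.resize(ss,None,fx=3,fy=3,interpolation=cv2.INTER_CUBIC)
    Lm=L+[(0,76,86),(80,-13.5,28),(80,20.5,28)]
    draw(big,cs,T(h,Lm),(0,0,255)); draw(big,cs,T(b,Lb),(255,0,0))
    cv2.imwrite("pics/ov_side.png",big[480:1050,660:1050])
    np.savez("est.npz",h=h,b=b)
    b2=cv2.resize(cv2.imread("pics/w_hold.png"),(1680,1260),interpolation=cv2.INTER_CUBIC)
    draw(b2,ch,T(h,Lm+[(-64,-7,84),(-64,14,84)]),(0,0,255)); cv2.imwrite("pics/ov_h.png",b2[165:750,465:1065])
E
python3 fit.py
```

```text
holder [0.5872 0.0161 0.0144]
[[-0.2452 -0.5283]
 [ 0.3491 -0.4696]
 [ 0.5846  1.406 ]
 [-0.0758  1.198 ]
 [ 0.7188 -1.3008]
 [-0.6845  0.6798]
 [-0.2809 -0.3539]
 [-0.2777  0.3143]]
base only [0.5874 0.0163 0.0135] jaw only [0.5871 0.0158 0.0206]
knob px->world [[0.5865 0.0921 0.086 ]] [[0.5861 0.0921 0.086 ]]
wing 0.6812233556264053 0.056585821614547796
bar [ 0.5247 -0.2906  0.1355]
[[ 0.1399 -0.0826]
 [-0.1802 -0.7977]
 [ 0.2773  0.3886]
 [-0.238   0.5385]]
[[ 0.598  -0.2734  0.068 ]
 [ 0.5991 -0.2877  0.068 ]
 [ 0.4518 -0.3074  0.068 ]
 [ 0.4501 -0.2941  0.068 ]] 0.14895298439910853
```

```bash
sleep 1
```

```text
(no output)
```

View pics/ov_side.png

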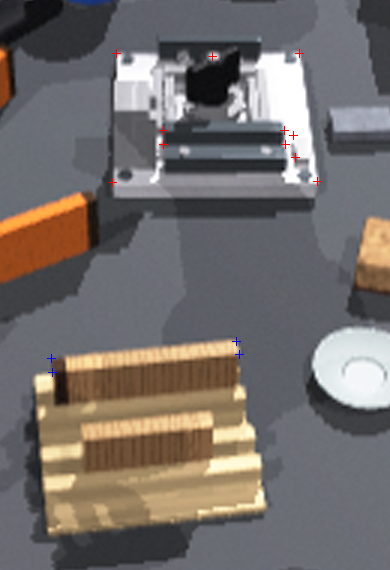

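View pics/ov_h.png

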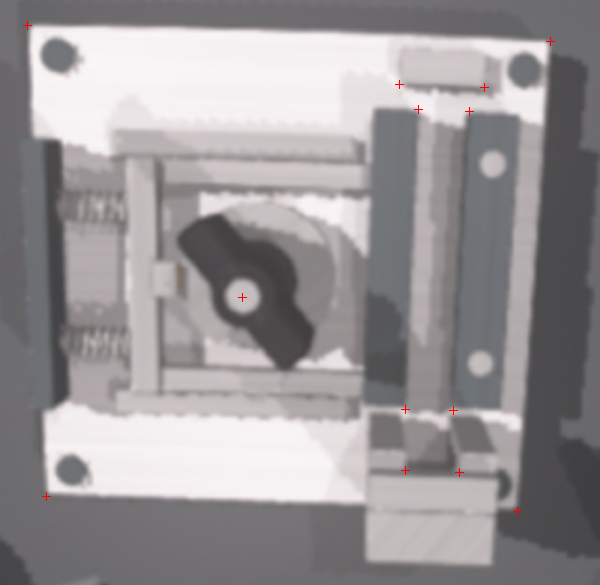

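The fits agree: bar length 149 mm (should be 150), knob centre within 0.4 mm of prediction, wing at 0.68 rad so the cam is near 0. Next I check that the whole path can be reached, then grasp the bar.

```bash
cat >> h.py <<'E'
def est():
    e=np.load("est.npz"); return e['h'],e['b']
def Rt(yaw,t):
    c,s=np.cos(yaw),np.sin(yaw); Z=np.array([[c,-s,0],[s,c,0],[0,0,1]])
    c,s=np.cos(t),np.sin(t); Y=np.array([[c,0,-s],[0,1,0],[s,0,c]])
    return Z@Y@down(0)
GZ=16.
def ins(t,bz=20.7,tx=-75.,y=3.,back=0.,gx=0.):
    """TCP pose for bar in holder: tilt t, bottom bark corner height bz, top bark corner x tx, backed off along bar axis"""
    h,_=est()
    u=np.array([np.cos(t),np.sin(t)]); n=np.array([-np.sin(t),np.cos(t)])
    B=np.array([tx+60*np.sin(t),bz])
    p=B+(75+gx+back)*u+(30+GZ)*n
    c,s=np.cos(h[2]),np.sin(h[2])
    P=np.array([h[0]*1000+c*p[0]-s*y,h[1]*1000+s*p[0]+c*y,p[1]])/1000
    return P,Rt(h[2],t)
E
python3 - <<'E'
from h import *
np.set_printoptions(precision=4,suppress=True)
h,b=est()
for t,k in [(.3,80),(.3,40),(.3,0),(.2,0),(.1,0),(.05,0),(0,0)]:
    P,R=ins(t,back=k); print(t,k,P,robot.ik(P,R))
for a in (.7,0,-.8):
    print(robot.ik([.5861,.0921,.07],down(h[2]+a)),robot.ik([.5861,.0921,.07],down(h[2]+a+np.pi)))
robot.gripper_to(0.05)
robot.move_ptp([b[0],b[1],.14],down(b[2]))
robot.pause(.1)
im=robot.grab_frame("wrist"); cv2.imwrite("pics/pre.png",im[:,:,::-1])
s=robot.get_state();print(s['time'],s['ee_pos'],s['opening'])
c=cam("wrist");print(proj(c,[[b[0]+75*np.cos(b[2])/1e3,b[1]+75*np.sin(b[2])/1e3,.068],[b[0],b[1],.068]]))
E
```

```text
0.3 80 [0.6644 0.0202 0.1105] [ 0.0791  0.4861 -0.2103  1.8481  0.2414  0.5283 -1.8403]
0.3 40 [0.6262 0.0197 0.0986] [ 0.0754  0.4464 -0.2049  1.9492  0.2517  0.4663 -1.8618]
0.3 0 [0.588  0.0191 0.0868] [ 0.0728  0.4103 -0.2029  2.0469  0.2722  0.4051 -1.8929]
0.2 0 [0.5885 0.0191 0.0807] [ 0.0903  0.4537 -0.2235  1.9712  0.2253  0.5373 -1.8408]
0.1 0 [0.5882 0.0191 0.074 ] [ 0.0992  0.5027 -0.2358  1.8957  0.198   0.6642 -1.8097]
0.05 0 [0.5878 0.0191 0.0704] [ 0.1015  0.5288 -0.2399  1.8582  0.1884  0.7258 -1.7985]
0 0 [0.5872 0.0191 0.0667] [ 0.1028  0.556  -0.243   1.8208  0.1805  0.7862 -1.7893]
[ 0.0549  0.5718 -0.3433  1.8017  0.2539  0.8113 -1.2703] [ 0.5495  0.8476 -1.0883  1.7857  0.8594  1.0691  1.4244]
[ 0.0051  0.5633 -0.2774  1.8035  0.2047  0.8028 -1.9309] [ 0.3362  0.6678 -0.7334  1.7921  0.5574  0.9006  0.9362]
[-0.0651  0.5544 -0.1854  1.8061  0.1366  0.7935 -2.6758] [ 0.2442  0.6255 -0.6008  1.7951  0.4513  0.8616  0.2165]
5.8167 [ 0.5255 -0.2897  0.1406] 0.050051333366057896
[[279.1999 120.2424]
 [278.9314 232.9513]]
```

View pics/pre.png

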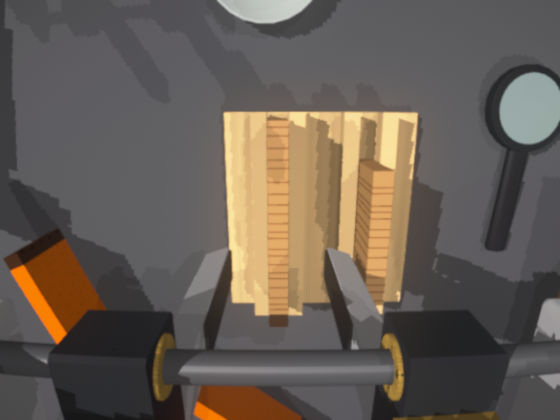

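Run:
```python
from h import *
np.set_printoptions(precision=4,suppress=True)
h,b=est(); c=cam("wrist")
im=cv2.imread("pics/pre.png")
crop(im[:,:,::-1],250,310,100,140,10,"pics/z1.png");crop(im[:,:,::-1],250,310,300,340,10,"pics/z2.png")
cv2.imwrite("pics/z12.png",np.vstack([cv2.imread("pics/z1.png"),cv2.imread("pics/z2.png")])[:600] if 0 else np.hstack([cv2.imread("pics/z1.png")[:,100:500],cv2.imread("pics/z2.png")[:,100:500]]))
d=np.array([np.cos(b[2]),np.sin(b[2])])
print(proj(c,[[*(b[:2]+k*d),.068] for k in(-.075,.075)]))
w=back(c,[(278,117.5),(279,325.5)],.068)[:,:2]; print((w-b[:2])@d,(w-b[:2])@np.array([-d[1],d[0]]))
```

```text
[[278.688  327.3336]
 [279.1999 120.2424]]
[ 0.0767 -0.0734] [ 0.0008 -0.0002]
```

View pics/z12.png

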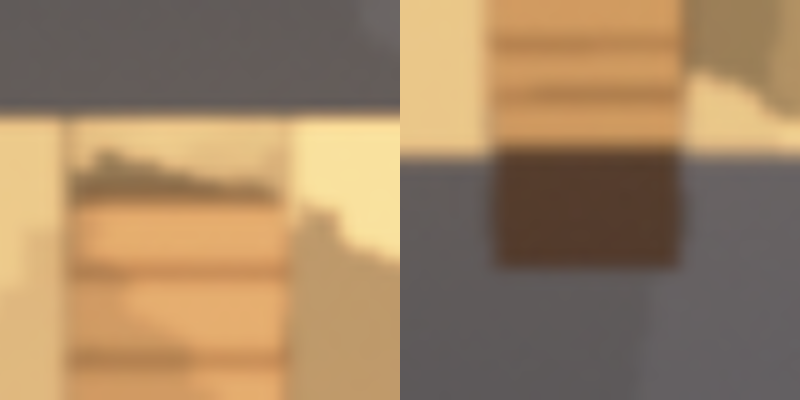

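Close up, the bar's top runs from row 119.5 to row 326.7, and the bark is dark at the near end. That gives the correct 150 mm length with the centre +0.6 mm along its axis. I'm grasping it now.

Run:
```python
from h import *
np.set_printoptions(precision=4,suppress=True)
h,b=est(); d=np.array([np.cos(b[2]),np.sin(b[2])]); b[:2]+=.0006*d; np.savez("est.npz",h=h,b=b)
print(robot.move_linear([b[0],b[1],.054],velocity=.12,threshold=15))
s=robot.get_state();print(s['time'],s['ee_pos'],s['force'])
robot.gripper_to(0.0)
s=robot.get_state();g=s['ee_pos'];print(s['time'],g,s['opening'],s['force'],"along",(g[:2]-b[:2])@d)
robot.move_linear([b[0],b[1],.19],velocity=.15)
s=robot.get_state();print(s['time'],s['ee_pos'],s['opening'],s['force'])
for n in("side","wrist"): cv2.imwrite(f"pics/lift_{n}.png",robot.grab_frame(n)[:,:,::-1])
```

```text
False
6.6833 [ 0.5257 -0.2907  0.0546] [ 0.1633 -0.1708  0.5937]
7.3333 [ 0.5253 -0.2906  0.0541] 0.013595518975365517 [-1.0331  0.4033  2.1631] along -8.202138280397468e-06
8.3917 [ 0.5249 -0.2903  0.1891] 0.013663649160603543 [ 0.6719  0.1491 -1.9527]
```

View pics/lift_side.png

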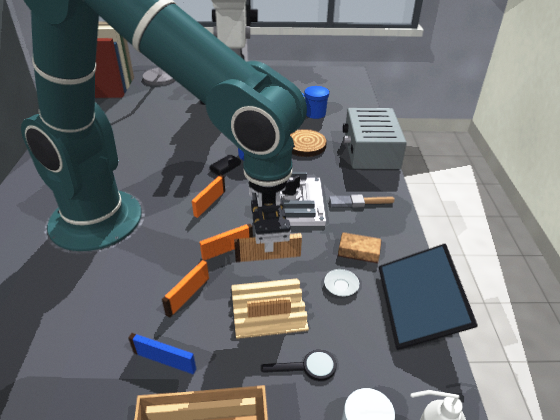

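View pics/lift_wrist.png

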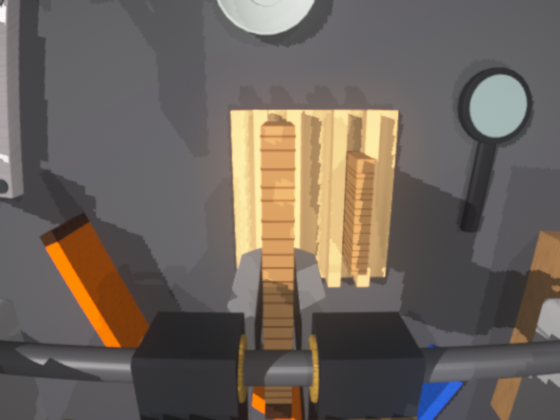

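The bar is up (opening 13.6 mm) and the offcut is still in its slot. Checking the in-hand pose, then going to the tilted pose above the holder.

Run:
```python
from h import *
np.set_printoptions(precision=4,suppress=True)
h,b=est(); c=cam("wrist"); s=robot.get_state()
R=s['tool_rot'];print(proj(c,[s['ee_pos']+R@np.array([.075,y,-.014]) for y in(.007,-.007)]))
P,Rr=ins(.3,back=70)
robot.move_ptp(P+[0,0,.09],Rr)
robot.move_linear(P,velocity=.12)
robot.pause(.15)
s=robot.get_state();print(s['time'],s['ee_pos']-P,s['force'],s['opening']); print(s['tool_rot'].T@Rr)
for n in("side","wrist","scene"): cv2.imwrite(f"pics/t_{n}.png",robot.grab_frame(n)[:,:,::-1])
im=cv2.imread("pics/t_side.png"); crop(im[:,:,::-1],220,370,130,260,5,"pics/t_sidez.png")
im=cv2.imread("pics/t_scene.png"); crop(im[:,:,::-1],220,370,170,300,5,"pics/t_scenez.png")
```

```text
[[295.3127 124.9768]
 [259.8983 124.9799]]
10.8167 [ 0.0004 -0.      0.0009] [ 0.3676  0.0147 -1.4371] 0.014014232179374263
[[ 1.      0.0001 -0.0013]
 [-0.0001  1.     -0.    ]
 [ 0.0013  0.      1.    ]]
```

View pics/t_sidez.png

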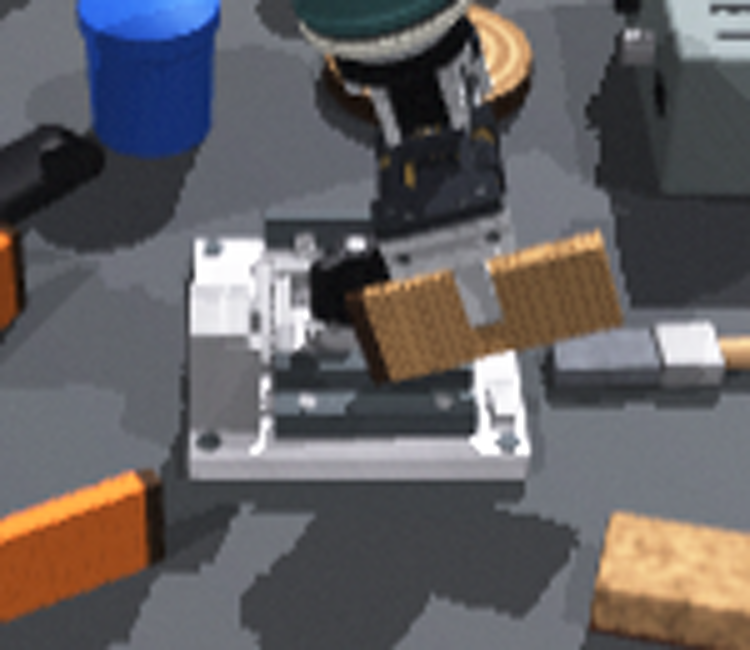

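View pics/t_wrist.png

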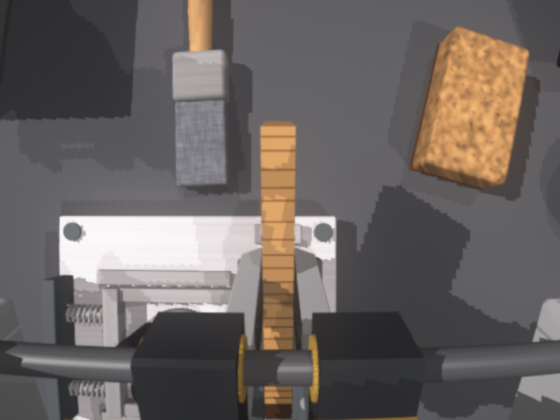

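View pics/t_scenez.png

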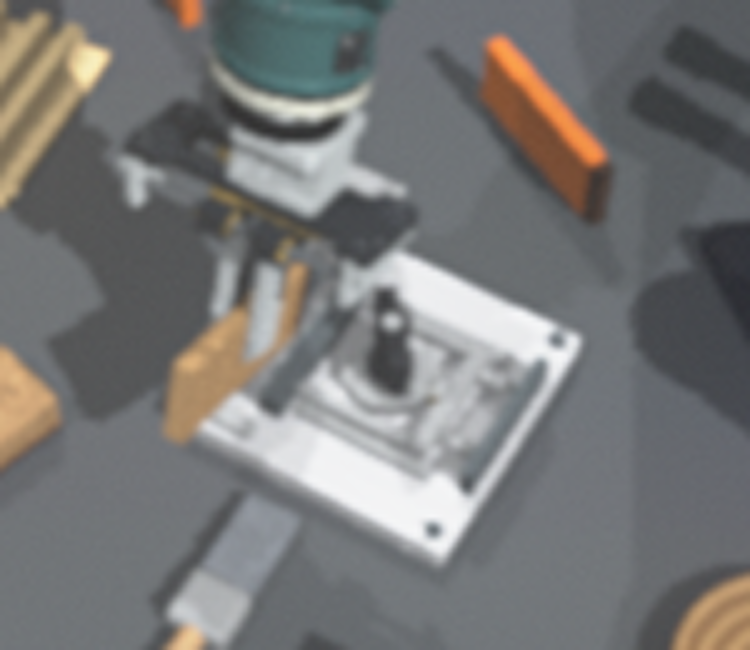

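The bar is tilted with the bark end low, and it is aligned with the slot in all three views. In the wrist view the bar's far end is at row 122 against 125 predicted, so it sits about 1 mm out. Sliding in under the nose with a force guard.

Run:
```python
from h import *
np.set_printoptions(precision=4,suppress=True)
for k in (30,0):
    P,Rr=ins(.3,bz=20.4,back=k)
    r=robot.move_linear(P,velocity=.06,threshold=8)
    s=robot.get_state();print(k,r,s['time'],s['ee_pos']-P,s['force'],s['moment'],s['opening'])
    if r: break
for n in("side","wrist","scene"): cv2.imwrite(f"pics/u_{n}.png",robot.grab_frame(n)[:,:,::-1])
im=cv2.imread("pics/u_side.png"); crop(im[:,:,::-1],220,370,130,260,5,"pics/u_sidez.png")
```

```text
30 False 11.7833 [0.0003 0.     0.0002] [ 0.8689  0.564  -1.66  ] [ 0.0613  0.4221 -0.0064] 0.013740311004824694
0 False 12.4333 [0.0002 0.     0.0002] [-0.3987 -0.5202 -2.1377] [0.0324 0.3818 0.0362] 0.013705480611583916
```

View pics/u_sidez.png

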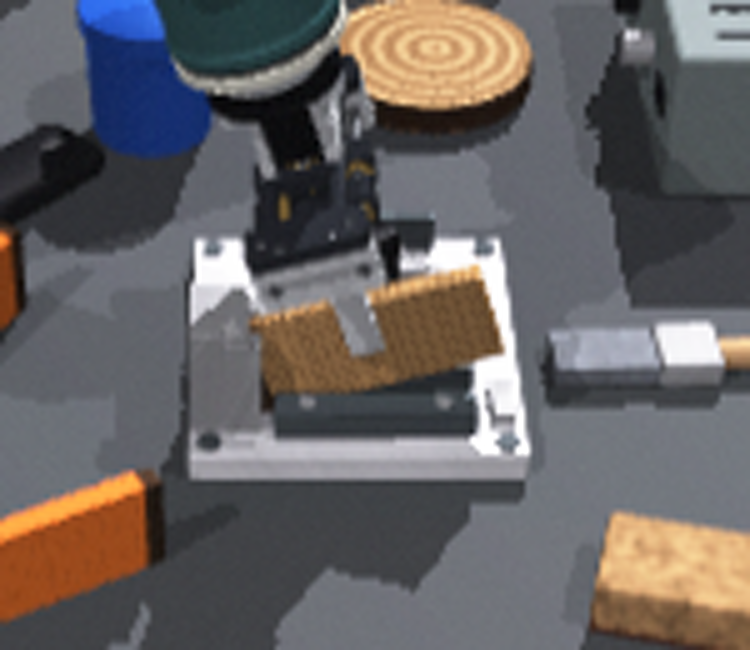

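View pics/u_wrist.png

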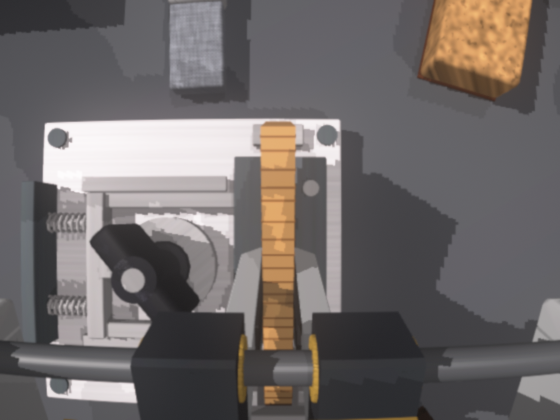

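The bar slid in with no contact force. Now I lower the heel end in steps.

Run:
```python
from h import *
np.set_printoptions(precision=4,suppress=True)
for t in (.22,.14,.07,.03):
    P,Rr=ins(t,bz=20.5)
    r=robot.move_linear(P,velocity=.03,frame=Rr,threshold=8)
    s=robot.get_state();print(t,r,s['time'],s['ee_pos']-P,s['force'],s['moment'],s['opening'])
    if r: break
for n in("side","wrist"): cv2.imwrite(f"pics/v_{n}.png",robot.grab_frame(n)[:,:,::-1])
im=cv2.imread("pics/v_side.png"); crop(im[:,:,::-1],220,370,130,260,5,"pics/v_sidez.png")
```

```text
0.22 False 12.8917 [ 0.0004 -0.0001 -0.0002] [-0.1937 -0.603  -1.6341] [ 0.0068  0.2775 -0.0095] 0.013680251784745925
0.14 False 13.2167 [-0.     -0.     -0.0002] [ 0.038  -0.6122 -1.4039] [ 0.0318  0.2081 -0.0275] 0.01378751208972258
0.07 False 13.5333 [-0.0001  0.     -0.0002] [ 0.6437 -1.2734 -1.3754] [-0.0295  0.0616  0.0076] 0.013730241322720625
0.03 False 13.7833 [-0.0001  0.     -0.0001] [-0.1496  0.6748 -1.5182] [ 0.0403  0.1096 -0.0091] 0.014076109409611902
```

View pics/v_sidez.png

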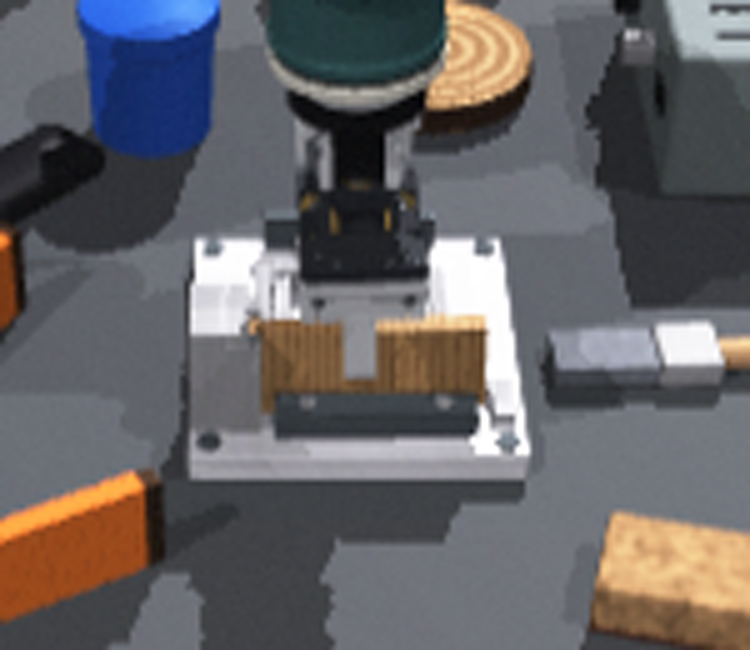

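View pics/v_wrist.png

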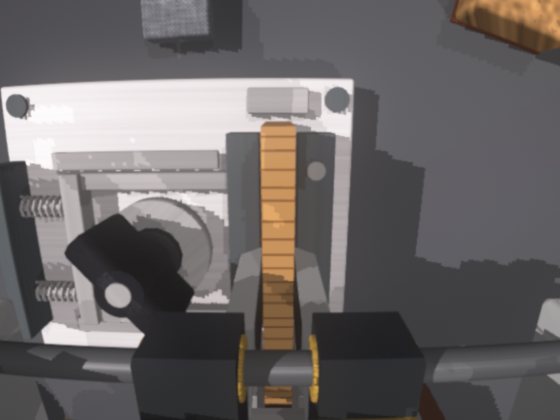

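There is still no contact, and the far end is below the heel-step height and in front of it. Next: settle flat, release a little, and check before retreating.

Run:
```python
from h import *
np.set_printoptions(precision=4,suppress=True)
P,Rr=ins(0,bz=20.0)
r=robot.move_linear(P,velocity=.03,frame=Rr,threshold=8)
s=robot.get_state();print(r,s['time'],s['ee_pos']-P,s['force'],s['moment'],s['opening'])
robot.gripper_to(0.032)
s=robot.get_state();print(s['time'],s['force'],s['opening'])
robot.move_linear(P+[0,0,.1],velocity=.15)
h,_=est(); 
# observe from where both bar and knob visible
robot.move_ptp([.55,.06,.24],down(h[2]));robot.pause(.15)
for n in("side","wrist"): cv2.imwrite(f"pics/x_{n}.png",robot.grab_frame(n)[:,:,::-1])
import json; json.dump([x.tolist() for x in cam("wrist")],open("x.json","w"))
im=cv2.imread("pics/x_side.png"); crop(im[:,:,::-1],220,370,130,260,5,"pics/x_sidez.png")
print(robot.get_state()['time'])
```

```text
False 14.1333 [0.0001 0.     0.0001] [-0.8312  0.0513  1.713 ] [ 0.0452  0.2517 -0.0051] 0.014037641691188745
14.6417 [ 0.1109 -0.3092 -1.0131] 0.03200291708405293
16.1667
```

View pics/x_sidez.png

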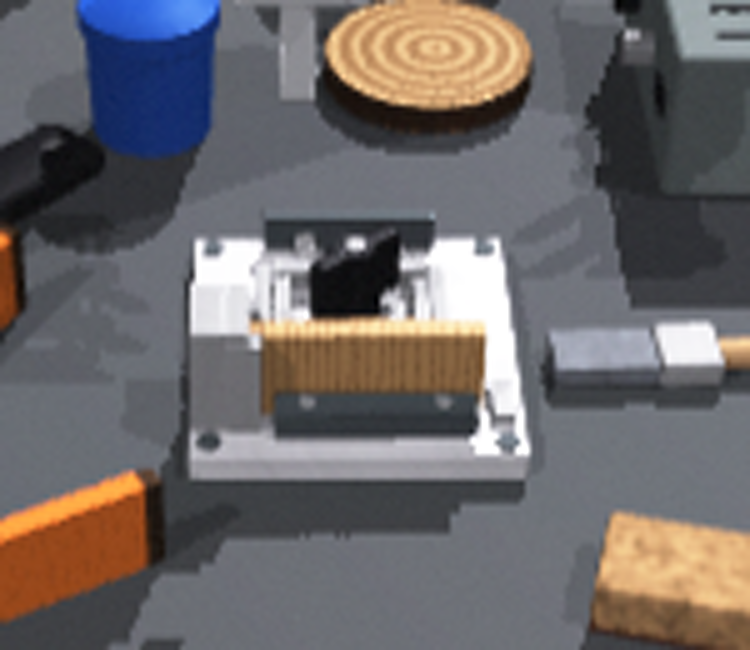

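View pics/x_wrist.png

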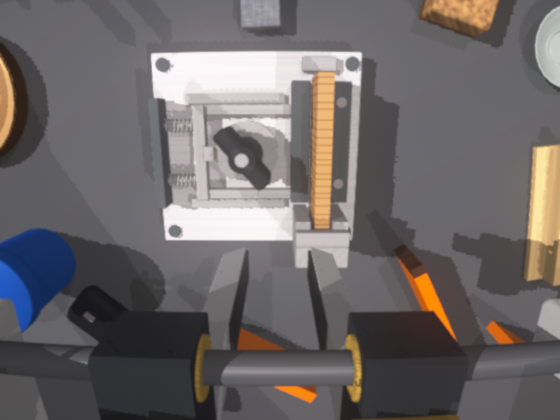

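The bar stands in the slot, its bark end under the nose (wrist ~(321,225)) and its far end just short of the heel (323,71). I'll check those numerically and measure the wing.

Run:
```python
from h import *
from fit import load
np.set_printoptions(precision=4,suppress=True)
h,_=est(); c=load("x")
def loc(w):
    d=(w[:,:2]-h[:2]); cc,s=np.cos(h[2]),np.sin(h[2]); return np.c_[d[:,0]*cc+d[:,1]*s,-d[:,0]*s+d[:,1]*cc]*1000
print("bar far end",loc(back(c,[(313,71.5),(334,71.5)],.08)))
print("knob",loc(back(c,[(241.5,160)],.086)), "wing",[np.degrees(np.arctan2(*(lambda d:(d[1],d[0]))((lambda q:q[0]-q[1])(loc(back(c,[(224,133),(263,183)],.086)))))/57.2958])
im=cv2.imread("pics/x_wrist.png"); crop(im[:,:,::-1],200,370,50,240,3.1,"pics/x_z.png")
```

```text
File "<stdin>", line 8
    print("knob",loc(back(c,[(241.5,160)],.086)), "wing",[np.degrees(np.arctan2(*(lambda d:(d[1],d[0]))((lambda q:q[0]-q[1])(loc(back(c,[(224,133),(263,183)],.086)))))/57.2958])
                                                                                                                                                                               ^
SyntaxError: closing parenthesis ']' does not match opening parenthesis '('
```

Run:
```python
from h import *
from fit import load
np.set_printoptions(precision=4,suppress=True)
h,_=est(); c=load("x")
def loc(w):
    d=(w[:,:2]-h[:2]); cc,s=np.cos(h[2]),np.sin(h[2]); return np.c_[d[:,0]*cc+d[:,1]*s,-d[:,0]*s+d[:,1]*cc]*1000
print("bar far end",loc(back(c,[(313,71.5),(334,71.5)],.08)))
q=loc(back(c,[(224,133),(263,183)],.086)); d=q[0]-q[1]
print("knob",loc(back(c,[(241.5,160)],.086)),"wing",np.arctan2(d[1],d[0]))
im=cv2.imread("pics/x_wrist.png"); crop(im[:,:,::-1],200,370,50,240,3.1,"pics/x_z.png")
```

```text
bar far end [[74.5895 14.2843]
 [74.7476 -3.4037]]
knob [[ 0.6714 75.4576]] wing 0.6450426525677218
```

View pics/x_z.png

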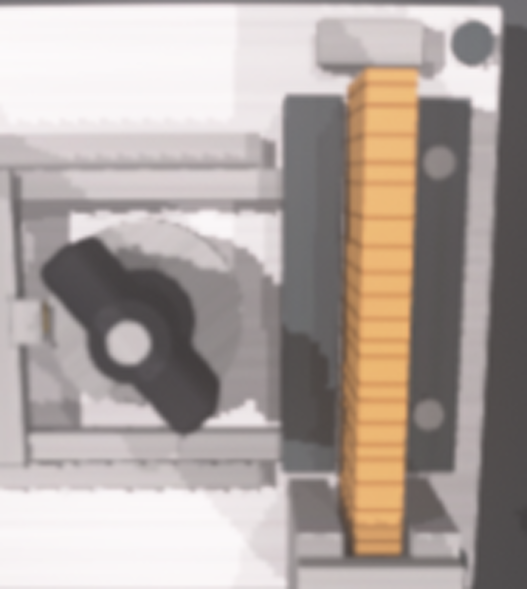

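The bar's centre is at about x −0.4, y +3.5 in holder axes, and it is flat. The wing is at about 0.66 rad and the knob centre agrees. Now the knob.

Run:
```python
from h import *
np.set_printoptions(precision=4,suppress=True)
h,_=est(); cc,ss=np.cos(h[2]),np.sin(h[2]); l=np.array([.3,75.9])/1e3
k=h[:2]+np.array([cc*l[0]-ss*l[1],ss*l[0]+cc*l[1]])
a=.66
robot.gripper_to(.042)
robot.move_ptp([*k,.165],down(h[2]+a))
r=robot.move_linear([*k,.071],velocity=.1,threshold=10)
s=robot.get_state();print(r,s['time'],s['ee_pos'],s['force'],s['qpos'])
if not r:
    robot.gripper_to(0.0)
    s=robot.get_state();print(s['time'],s['ee_pos'],s['force'],s['moment'],s['opening'])
cv2.imwrite("pics/k_wrist.png",robot.grab_frame("wrist")[:,:,::-1])
```

```text
False 18.2583 [0.5868 0.0921 0.0716] [-1.153   0.3061 -0.4596] [ 0.0389  0.567  -0.3218  1.8006  0.2367  0.8108 -1.2962]
18.7833 [0.5866 0.0918 0.0712] [ 0.2    -0.6653  1.2449] [-0.3176 -0.0674  0.1794] 0.016110759327317904
```

View pics/k_wrist.png

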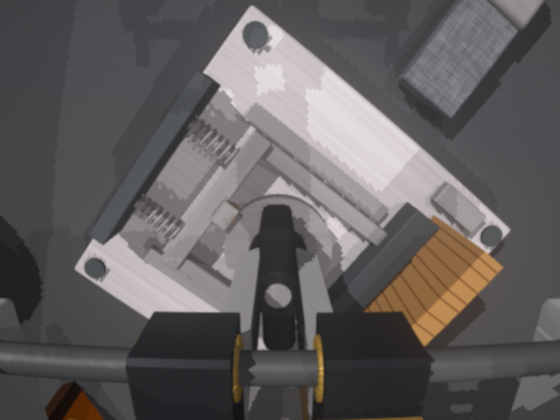

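The wing is gripped along its length at 16.1 mm, its true thickness. Turning clockwise now.

Run:
```python
from h import *
np.set_printoptions(precision=3,suppress=True)
h,_=est(); cc,ss=np.cos(h[2]),np.sin(h[2]); l=np.array([.3,75.9])/1e3
k=h[:2]+np.array([cc*l[0]-ss*l[1],ss*l[0]+cc*l[1]])
for a in (.4,.15,-.1,-.3,-.45,-.6,-.74):
    robot.move_linear([*k,.071],velocity=.1,frame=down(h[2]+a))
    s=robot.get_state();print(a,s['time'],s['ee_pos'],s['force'],s['moment'],s['opening'],s['qpos'][6])
    if np.linalg.norm(s['force'])>40: break
for n in("side","wrist"): cv2.imwrite(f"pics/r_{n}.png",robot.grab_frame(n)[:,:,::-1])
```

```text
0.4 19.2417 [0.587 0.092 0.071] [-0.672 -2.984  5.217] [-0.776 -0.087  0.008] 0.016052811296649656 -1.5163962850822033
0.15 19.6417 [0.587 0.092 0.071] [ 0.686 -3.418  5.745] [-0.78  -0.039 -0.2  ] 0.016119589945826865 -1.7290443443640078
-0.1 20.0417 [0.587 0.092 0.071] [ 0.185 -4.033  5.774] [-0.747  0.065 -0.22 ] 0.01629548429578581 -1.9432852886596705
-0.3 20.3917 [0.587 0.092 0.071] [ 0.233 -3.949  6.627] [-0.818  0.125 -0.208] 0.015802271269788955 -2.114621183754694
-0.45 20.6917 [0.587 0.092 0.071] [ 0.064 -2.957  7.509] [-0.548  0.067 -0.666] 0.016219600468192902 -2.2433901102861302
-0.6 20.9917 [0.586 0.092 0.071] [-2.415 -2.6    8.601] [-0.543  0.473 -0.069] 0.015597259856000042 -2.371175096777116
-0.74 21.2833 [0.586 0.092 0.071] [-1.635 -2.778  8.097] [-0.459  0.426 -0.022] 0.01579024904529005 -2.4907888561023563
```

View pics/r_wrist.png

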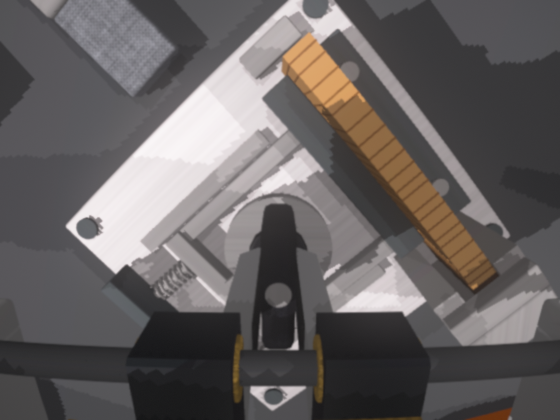

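The torque peaked at −0.67 N m and then fell to zero, so the roller dropped in. The sprung jaw is against the bar in the picture. Next: release, retreat and check.

Run:
```python
from h import *
import json
np.set_printoptions(precision=3,suppress=True)
h,_=est()
robot.gripper_to(.042)
p=robot.get_state()['ee_pos']
robot.move_linear(p+[0,0,.11],velocity=.15)
robot.move_ptp([.55,.06,.24],down(h[2]));robot.pause(.15)
for n in("side","wrist"): cv2.imwrite(f"pics/y_{n}.png",robot.grab_frame(n)[:,:,::-1])
c=cam("wrist"); s=robot.get_state(); print(s['time'],s['force'])
json.dump([x.tolist() for x in c],open("y.json","w"))
im=cv2.imread("pics/y_side.png"); crop(im[:,:,::-1],220,370,130,260,5,"pics/y_sidez.png")
im=cv2.imread("pics/y_wrist.png"); crop(im[:,:,::-1],200,370,50,240,3.1,"pics/y_z.png")
```

```text
23.8917 [ 0.518 -0.486 -0.486]
```

View pics/y_z.png

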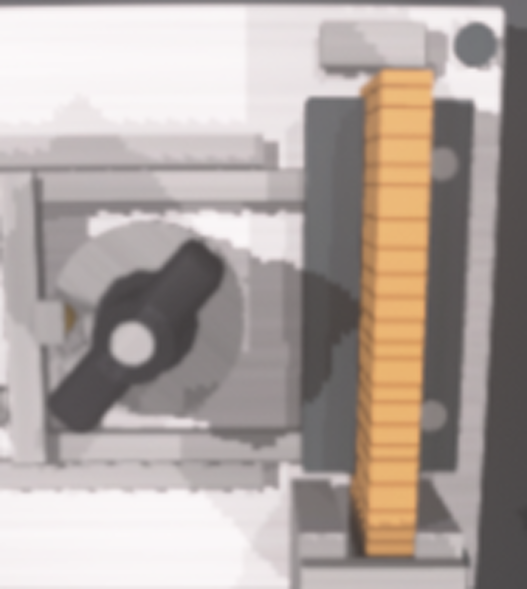

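View pics/y_side.png

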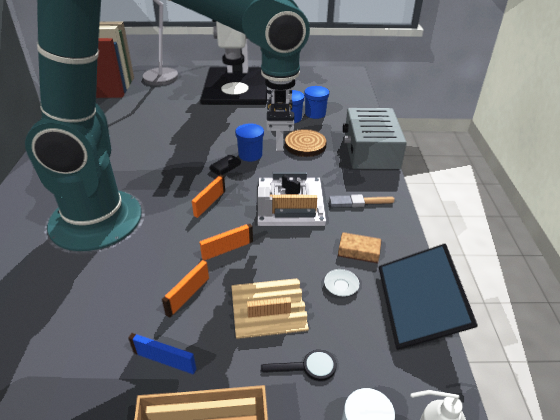

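Run:
```python
from h import *
from fit import load
np.set_printoptions(precision=2,suppress=True)
h,_=est(); c=load("y")
def loc(px,z):
    w=back(c,(np.array(px)+.5)/3.1-.5+np.array([200,50]),z)
    d=(w[:,:2]-h[:2]); cc,s=np.cos(h[2]),np.sin(h[2]); return np.c_[d[:,0]*cc+d[:,1]*s,-d[:,0]*s+d[:,1]*cc]*1000
print("top far corners",loc([(433,70),(379,72)],.08),"near right",loc([(416,530),(366,530)],.08))
print("jaw outer edge y",loc([(304,250)],.041))
c=load("x");print("before",loc([(284,250)],.041), loc([(419,70),(364,70),(405,530),(355,530)],.08))
c=load("y");q=loc([(205,252),(65,418)],.086);d=q[0]-q[1];print("wing",np.arctan2(d[1],d[0]))
```

```text
top far corners [[74.58 -7.19]
 [73.9   7.53]] near right [[-56.52  -7.49]
 [-56.5    7.59]]
jaw outer edge y [[23.6  25.26]]
before [[23.28 30.74]] [[ 74.15  -4.12]
 [ 74.01  10.84]
 [-56.65  -4.89]
 [-56.63  10.14]]
wing -0.716010853304934
```

```bash
python3 -c "
from rig import robot
print(robot.sign_off(), robot.get_state()['time'])"
```

```text
the job is handed in; nothing more can be done
the job is handed in; nothing more can be done
```

The bar with the bark end is clamped in the sample holder and the job is handed in, about 24 s into the 54 s allowed. I took the bar from the rack, slid it under the nose at 0.3 rad with no contact force, and lowered it behind the heel step. I then turned the knob clockwise until the roller dropped, let go and backed off.

**Before clamping:** with the jaw still open, the bar's centre was at about x −0.4 mm, y +3.5 mm in holder axes.

**After clamping:**
- **Bar:** the centre is at x ≈ −0.5 mm, y ≈ 0, bark end under the nose. The top edges at y ≈ ±7.4 mm match an upright bar.
- **Knob:** the wing is at −0.72 rad, so the cam is at about 1.42. The turning torque peaked and then fell to zero.
- **Surroundings:** the offcut and all the bystanders look unmoved in the side view, and the gripper is clear of everything.

**Less certain:**
- **Jaw travel:** I measured about 5.5 mm from pixels, with an error of about 1 mm. That is below the nominal 7 mm and right at the 5.5 mm limit, although the bar did end up at y = 0 against the fixed jaw.
- **Jaw force:** I could not measure how hard the jaw presses on the bar.
- **In-hand check:** the bar's far end was about 1 mm off its predicted place in the gripper, which the fit had room for.

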